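# Lock out the orange-footed monopod

## Robot

A 6-joint arm with a two-finger parallel gripper is mounted at the origin on the work surface. World frame = base frame: x ahead of the robot, y to its left, z up, the work surface at z = 0. Lengths are in m, angles in rad, forces in N, time in s.
With the tool pointing down it reaches from about 0.4 to 0.825 m from the base axis. Payload 7 kg.
Tool frame: the origin (TCP) lies midway between the tips of the shut fingers; the grasp point (between the pads) lies 19 mm behind it; z points along the fingers, y is the direction in which the jaws open and shut (so a half turn about z gives the same grasp; the last joint's range is limited). The gripper opens to 88 mm and grips with 3 to 60 N. Pads are 19 mm wide; open, the fingers measure 130 mm over their backs; the gripper's body (78 mm by 193 mm) begins 47 mm behind the grasp point.
Start: joints at [-1.018, 0.359, 0.012, 0, -1.224, -0.288], TCP at [0.177, -0.651, 0.227] pointing down, gripper open.
Joint ranges: [-3.07, 3.07], [-1.43, 2.12], [-1.02, 1.25], [-3.03, 1.67], [-3.05, -0], [-3.03, 3.03]. Speed limits (rad/s): [2.39, 2.39, 3.01, 3.14, 3.14, 3.14].

## Interface

Orientations are given as [roll, pitch, yaw] about the fixed x, y, z axes, in that order (R = Rz(yaw) Ry(pitch) Rx(roll)).
In Python, from rig import bot gives the robot as it stands. The module is installed in compiled form; this text tells all that it offers.
- The arm moves only by the tool play_rows, never from a script. Its arguments are lists of equal length, an entry for each row: "travel": the shift along the tool's x, y, z in cm, a list of three; "delta_rot": the turn, a rotation vector about the tool's x, y, z in rad, a list of three; "hand": the finger opening in cm, from 0 to 8.76. A call has 1 to 12 rows; each row is the pose to reach, as a shift and turn from the pose commanded when the call began, along the tool's axes at that moment; what a row does not reach only later rows make up. A row lasts 1/12 s, in which the tool goes at most 41.7 mm and 7.16 degrees, less where a joint would pass 70% of its speed; a pose out of reach is approached as far as the arm can. A call with a gripper value outside its range is refused whole. The fingers move at their own pace and stop on an object; "grip_force" is the grip in N (left out, the last holds). Time passes only in rows, so rows that repeat a pose let the fingers close. It gives the time, the measured TCP pose, the force and the opening at its end, in the units of the state.
- bot.read_state(): the state, without advancing time (a new reading comes with each control period).
- bot.camera(name): name is "scene" or "top" or "wrist"; returns a dict with "image" (420x560x3 uint8, red, green, blue), "camera_matrix" (3x3 intrinsics, pixels), "view" (4x4, takes a point from world to camera coordinates); the wrist camera has in their place "tool_from_camera" (4x4, takes a point from camera to tool coordinates, whose origin is the TCP and whose axes are the flange's). Camera axes: x right, y down, z forward; pixel columns grow to the right and rows downward; lengths in m; the calibration is good to about 2 mm. A picture is of the moment at which its call begins: read the wrist's pose just before it. There is no depth.
- bot.finish_job(): hands the job in, once; it reports no verdict.
The state is a dict: "t": time; "qpos": joint angles; "qd": joint speeds; "tau": joint torques, N m; "tool_pos": TCP position; "orientation": TCP orientation; "contact_force": force on the tool from outside, world axes, zero at the start; "moment": the same for the moment, N m; "width": finger opening in m.
Only numpy, scipy, OpenCV 4.12 (cv2) and the standard library are available. Lean on these libraries where they do the work, as an engineer would, in place of code of your own. Each camera call takes 0.05 s, during which the arm holds its last target.

## Task

Two compact monopods lie strapped in cradles in the plywood well. Pull the leg of the one with the orange foot straight out until its brass lock button clicks out through the tube, then let go of it. Leave the blue-footed monopod as it is.

Things in the scene. Friction and masses are not known exactly. Their poses are not given: they have to be found in the camera images.
- orange_foot (a point): Orange foot (26 mm diameter, 40 mm long) on the 20 mm aluminium leg of a monopod whose 28 mm dark tube is fixed in a cradle. Origin: the foot's centre, on the tube axis, 50 mm above the surface. x axis: level along the tube, the way the leg pulls out (away from the robot, up to 25 degrees aside); z up. Pinch it from above, across the tube; 40 mm or more is free beside it.
- orange_leg (a joint): How far the orange-footed leg is out, m: 0 fully in, 0.100 at the end stop. Starts 0 to 0.02 out; about 3 N of friction, stays where left. The lock button springs out at 0.090; then the leg cannot slide back below 0.090.
- orange_button (a joint): How far that leg's brass lock button (10 mm across) is out, m: 0 held down hidden in the tube; 0.009 fully out, standing 6 mm above the tube in the black slot near the tube's mouth. It rides on the leg; its own spring pushes it up when it reaches the slot.
- blue_foot (a point): Blue foot of the other monopod, same build and size, to be left alone. Origin: the foot's centre, 50 mm above the surface; x axis along the tube, outward; z up.

How it is judged:
On the way:
1. the orange-footed leg is drawn more than half-way out (value of joint orange_leg above 0.055 m), for 0.05 s.
At the end, for the whole second after the job is handed in: The orange-footed leg is out by at least 87 mm and at rest, its lock button stands at least 7 mm out of its 9 mm travel, and the blue foot is within 10 mm of where it started (value of joint orange_leg above 0.087 m and value of joint orange_button above 0.007 m and velocity of joint orange_leg between -0.01 and 0.01 m/s and distance of blue_foot from where it was at the start of the episode below 0.01 m); the robot touches nothing.
It fails at once if the blue-footed leg is moved by more than 10 mm (distance of blue_foot from where it was at the start of the episode above 0.01 m).
It also fails if it takes over 29 s, if anything falls off the work surface, if the arm or the gripper's body presses on something with over 40 N, if the wrist force passes 120 N, or if a joint passes its speed limit or range.

## Working session

There is one attempt and no reset: what is moved stays moved. The work goes in short steps, Python scripts to look and compute and a tool call to move; the robot and the scene stay as the last step left them, time stands still between calls to the robot, and variables do not carry over. Pictures are saved under pics/ and viewed, and the job is handed in when it is done.

Besides the shell and the picture viewer there is one more tool, called after "Request:" as name(argument=value, ...), one argument or row to a line, values as JSON. play_rows: Moves the arm, as the interface text tells. Its arguments: {"type":"object","properties":{"travel":{"type":"array","items":{"type":"array","items":{"type":"number"}}},"delta_rot":{"type":"array","items":{"type":"array","items":{"type":"number"}}},"hand":{"type":"array","items":{"type":"number"}},"grip_force":{"type":"number"}},"required":["travel","delta_rot","hand"]}

```bash
mkdir -p pics; python3 - <<'E'
from rig import bot
import cv2
s=bot.read_state(); print(s['t'],s['tool_pos'],s['orientation'],s['width'],s['contact_force'])
import numpy as np
ims={}
for n in('top','scene'):
    c=bot.camera(n); cv2.imwrite(f'pics/{n}0.png',c['image'][:,:,::-1]); np.savez(f'{n}0.npz',**{k:np.array(v) for k,v in c.items()})
    print(c['camera_matrix'],c['view'])
E
```

```text
0.0 [ 0.17649948 -0.6509929   0.22563964] [ 3.13995218e+00 -1.37746152e-04 -2.87689184e+00] 0.0876861765164266 [-0.46756012 -0.04104134  0.04964133]
[[487.69727466   0.         269.94142986]
 [  0.         487.69727466 208.74529363]
 [  0.           0.           1.        ]] [[ 0.02944476 -0.99926675  0.02447377 -0.01738728]
 [-0.99420996 -0.03180956 -0.10263868  0.48469802]
 [ 0.10334192 -0.0213099  -0.99441759  0.8898631 ]
 [ 0.          0.          0.          1.        ]]
[[427.16381107   0.         276.53925581]
 [  0.         427.16381107 206.16142932]
 [  0.           0.           1.        ]] [[ 0.48338974  0.87532645 -0.01174562 -0.23860578]
 [ 0.55884505 -0.31888826 -0.76550799 -0.23441049]
 [-0.67381493  0.36347473 -0.64331917  1.01473161]
 [ 0.          0.          0.          1.        ]]
```

View pics/top0.png

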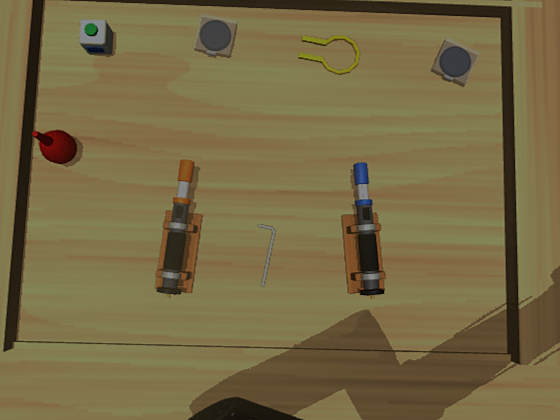

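View pics/scene0.png

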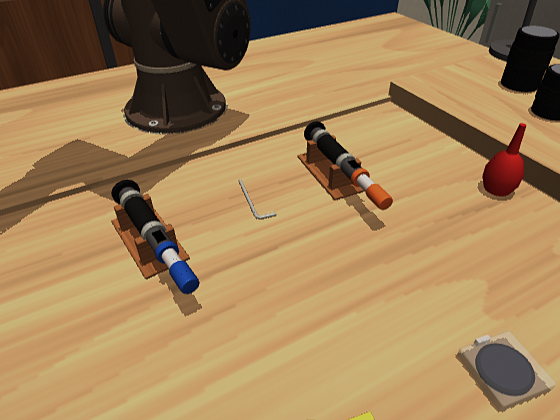

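The top view shows the orange foot at about (186,170) with its collar at (181,200). The blue foot is at (361,173). In the scene view the orange foot is at (380,197).

```bash
cat > h.py <<'E'
import numpy as np,cv2
def blobs(im,h0,h1,s=150,v=60,mina=15):
    hsv=cv2.cvtColor(im,cv2.COLOR_RGB2HSV)
    m=cv2.inRange(hsv,(h0,s,v),(h1,255,255))
    n,l,st,c=cv2.connectedComponentsWithStats(m)
    return [(st[i,4],c[i],st[i,:4],l==i) for i in range(1,n) if st[i,4]>=mina]
def ray(K,V,p):
    d=V[:3,:3].T@np.linalg.solve(K,[p[0],p[1],1.]); o=-V[:3,:3].T@V[:3,3]
    return o,d/np.linalg.norm(d)
def onz(K,V,p,z):
    o,d=ray(K,V,p); return o+d*(z-o[2])/d[2]
def tri(a,b):
    (o1,d1),(o2,d2)=a,b
    t=np.linalg.lstsq(np.c_[d1,-d2],o2-o1,rcond=None)[0]
    p,q=o1+t[0]*d1,o2+t[1]*d2
    return (p+q)/2,np.linalg.norm(p-q)
E
python3 - <<'E'
from h import *
D={n:np.load(n+'0.npz') for n in('top','scene')}
for nm,(a,b) in dict(orange=(5,16),blue=(105,125)).items():
  R={}
  for n in D:
    d=D[n];K,V=d['camera_matrix'],d['view']
    for A,c,st,m in blobs(d['image'],a,b,170 if nm=='orange' else 150):
        if nm=='orange' and n=='top' and not(150<c[0]<220 and 140<c[1]<220):continue
        if nm=='orange' and n=='scene' and not(330<c[0]<410 and 150<c[1]<220):continue
        print(nm,n,A,c,st,onz(K,V,c,.05))
        R.setdefault(n,[]).append((A,ray(K,V,c)))
  try:
    g=[sorted(R[n],key=lambda x:-x[0]) for n in('top','scene')]
    for i in (0,1): print('tri',tri(g[0][i][1],g[1][i][1]))
  except Exception as e: print(e)
E
```

```text
orange top 249 [185.79518072 170.74297189] [178 160  16  23] [0.547448  0.1542195 0.05     ]
orange top 27 [175.51851852 199.66666667] [173 197   6   6] [0.49352703 0.17032451 0.05      ]
orange top 36 [186.16666667 201.08333333] [182 199   8   6] [0.49155841 0.15091086 0.05      ]
orange scene 1384 [331.22109827 173.44942197] [298 140  72  59] [0.46036398 0.1239486  0.05      ]
orange scene 417 [379.00719424 196.26858513] [366 184  27  26] [0.54808119 0.15398983 0.05      ]
tri (array([0.52215896, 0.11703325, 0.09870732]), np.float64(0.06637613421264126))
tri (array([0.5068108 , 0.17109424, 0.0129296 ]), np.float64(0.03590136589883434))
blue top 223 [361.35874439 173.24663677] [355 163  13  21] [ 0.55372333 -0.16886594  0.05      ]
blue top 66 [363.54545455 201.90909091] [356 200  16   5] [ 0.50053462 -0.17343884  0.05      ]
blue scene 147 [163.57823129 247.93877551] [155 241  24  22] [ 0.49076411 -0.17543305  0.05      ]
blue scene 551 [182.78221416 275.41560799] [169 261  30  32] [ 0.55106479 -0.1689319   0.05      ]
tri (array([ 0.5531963 , -0.16885298,  0.05214362]), np.float64(0.0009038665854480575))
tri (array([ 0.49905192, -0.17424987,  0.05689709]), np.float64(0.004688200859085794))
```

Both views put the orange foot at about (0.548, 0.154) at a height of 0.05, so the measurement is consistent. The axis direction comes next.

```bash
python3 - <<'E'
from h import *
d=np.load('top0.npz');K,V=d['camera_matrix'],d['view']
im=d['image'][150:305,140:225,::-1]; cv2.imwrite('pics/z.png',cv2.resize(im,None,fx=3.8,fy=3.8,interpolation=cv2.INTER_NEAREST))
b=[x for x in blobs(d['image'],5,16,170) if x[0]==249][0]
ys,xs=np.nonzero(b[3]); P=np.array([onz(K,V,(x,y),.05)[:2] for x,y in zip(xs,ys)])
print(cv2.minAreaRect(P.astype(np.float32)*1000))
for p in [(181.5,200.5),(174,252),(169,291)]:
  q=onz(K,V,p,.055);print(p,q,np.degrees(np.arctan2(.1542-q[1],.5475-q[0])))
E
```

```text
((547.9002685546875, 154.32791137695312), (24.646760940551758, 39.78669357299805), 83.46205139160156)
(181.5, 200.5) [0.49177685 0.15861242 0.055     ] -4.527498645346678
(174, 252) [0.3986226  0.16751805 0.055     ] -5.11187148331016
(169, 291) [0.32947932 0.17293143 0.055     ] -4.910556081632281
```

View pics/z.png

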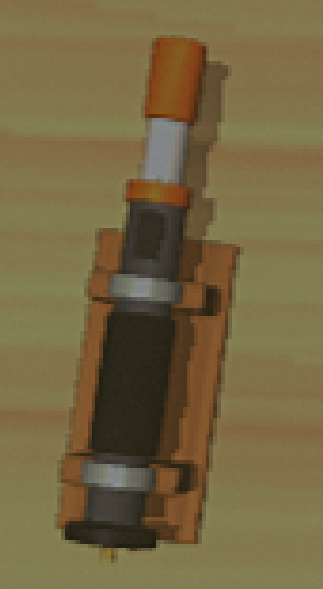

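```bash
cat >> h.py <<'E'
from scipy.spatial.transform import Rotation as Ro
def plan(s,P,yaw):
    R0=Ro.from_euler('xyz',s['orientation']); 
    out=[]
    R1=Ro.from_euler('xyz',[np.pi,0,yaw])
    return R0.inv().apply(np.array(P)-s['tool_pos'])*100,(R0.inv()*R1).as_rotvec()
E
python3 - <<'E'
from h import *
from rig import bot
s=bot.read_state(); print(plan(s,[.548,.154,.13],np.pi-.0925)); print(s['qpos'])
E
```

```text
(array([-56.91903818,  67.96808145,   9.66420035]), array([ 0.00147149, -0.00043401,  0.35721056]))
[-1.01789349e+00  3.59343287e-01  1.11574766e-02 -2.90455175e-04
 -1.22411189e+00 -2.88093316e-01]
```

Request:
play_rows(
  travel=[
    [-1.2, 1.4, 0],
    [-3.4, 4.0, 0],
    [-5.9, 7.0, 0],
    [-8.4, 10.0, 0],
    [-10.9, 13.0, 0],
    [-13.4, 16.0, 0],
    [-15.9, 19.0, 0],
    [-18.4, 22.0, 0],
    [-20.9, 25.0, 0],
    [-23.4, 28.0, 0],
    [-25.9, 31.0, 0],
    [-28.4, 34.0, 0],
  ],
  delta_rot=[
    [0, 0, 0.01],
    [0, 0, 0.03],
    [0, 0, 0.05],
    [0, 0, 0.07],
    [0, 0, 0.09],
    [0, 0, 0.11],
    [0, 0, 0.13],
    [0, 0, 0.15],
    [0, 0, 0.17],
    [0, 0, 0.19],
    [0, 0, 0.21],
    [0, 0, 0.23],
  ],
  hand=[8.7, 8.7, 8.7, 8.7, 8.7, 8.7, 8.7, 8.7, 8.7, 8.7, 8.7, 8.7],
)

```text
t: 1.1
tool_pos: [0.3618, -0.2472, 0.2266]
orientation: [3.142, 0.0, -3.108]
contact_force: [1.8, -1.0, 0.4]
width: 0.0869
```

```bash
python3 - <<'E'
from h import *
from rig import bot
s=bot.read_state(); print(s['t'],s['tool_pos'],plan(s,[.548,.154,.13],np.pi-.0925)); print(s['qpos'],s['orientation'])
E
```

```text
1.1 [ 0.36183617 -0.24716579  0.22656555] (array([-19.95020089,  39.46817222,   9.66496556]), array([9.59742272e-05, 2.59087414e-04, 1.26080166e-01]))
[-1.46362973e-01 -4.41929176e-02 -4.78755696e-01 -1.38326386e-04
 -1.13598759e+00 -1.39079493e+00] [ 3.14151324e+00  2.64443754e-04 -3.10801250e+00]
```

Request:
play_rows(
  travel=[
    [-1.7, 3.3, 0],
    [-3.4, 6.7, 0],
    [-5.1, 10.1, 0],
    [-6.8, 13.5, 0],
    [-8.5, 16.9, 0],
    [-10.2, 20.3, 0],
    [-11.9, 23.7, 0],
    [-13.6, 27.1, 0],
    [-15.3, 30.5, 0.5],
    [-17.0, 33.9, 2],
    [-18.7, 37.2, 3.5],
    [-19.9, 39.4, 5.5],
  ],
  delta_rot=[
    [0, 0, 0.02],
    [0, 0, 0.04],
    [0, 0, 0.06],
    [0, 0, 0.08],
    [0, 0, 0.1],
    [0, 0, 0.126],
    [0, 0, 0.126],
    [0, 0, 0.126],
    [0, 0, 0.126],
    [0, 0, 0.126],
    [0, 0, 0.126],
    [0, 0, 0.126],
  ],
  hand=[8.7, 8.7, 8.7, 8.7, 8.7, 8.7, 8.7, 8.7, 8.7, 8.7, 8.7, 8.7],
)

```text
t: 2.1
tool_pos: [0.5484, 0.1549, 0.1715]
orientation: [3.14, 0.002, 3.052]
contact_force: [1.8, -0.8, 0.8]
width: 0.0869
```

```bash
python3 - <<'E'
from h import *
from rig import bot
bot.camera('wrist')
s=bot.read_state(); c=bot.camera('wrist'); print(s['t'],s['tool_pos'],s['orientation'],s['qpos'])
cv2.imwrite('pics/w1.png',c['image'][:,:,::-1])
T=np.array(c['tool_from_camera']);W=np.eye(4);W[:3,:3]=Ro.from_euler('xyz',s['orientation']).as_matrix();W[:3,3]=s['tool_pos']
V=np.linalg.inv(W@T);K=c['camera_matrix'];np.savez('w1.npz',image=c['image'],V=V,K=K)
for A,cc,st,m in blobs(c['image'],4,16,170,60,200):
    ys,xs=np.nonzero(m);P=np.array([onz(K,V,(x,y),.05)[:2] for x,y in zip(xs,ys)])*1000
    print(A,cc,st,onz(K,V,cc,.05),cv2.minAreaRect(P.astype(np.float32)))
E
```

```text
2.15 [0.54797337 0.15646494 0.16629762] [-3.14012409e+00 -3.08493803e-03  3.05216045e+00] [ 6.20767734e-01  2.36477041e-01 -3.05524417e-01 -1.04595573e-03
 -1.03209169e+00 -2.28045592e+00]
2128 [247.50610902  59.43468045] [237   0  23 120] [0.43014395 0.14080043 0.05      ] ((432.2776794433594, 141.44989013671875), (15.287866592407227, 81.53001403808594), 84.98247528076172)
2177 [308.00229674  59.24207625] [296   0  25 121] [0.43403375 0.18580658 0.05      ] ((436.547119140625, 184.97027587890625), (16.56378746032715, 82.24352264404297), 84.87576293945312)
512 [277.24023438 144.62109375] [258 137  40  15] [0.49450395 0.15718808 0.05      ] ((494.4240417480469, 157.3805389404297), (31.352020263671875, 11.030339241027832), 83.35570526123047)
1352 [277.37869822 211.46745562] [263 187  31  50] [0.55058439 0.15215421 0.05      ] ((551.0933227539062, 152.50624084472656), (25.40289306640625, 44.15227508544922), 84.00555419921875)
724 [525.08839779 219.01104972] [507 190  53  65] [0.57618051 0.36385214 0.05      ] ((577.3088989257812, 364.2934265136719), (34.72700500488281, 57.4991340637207), 71.51069641113281)
```

View pics/w1.png

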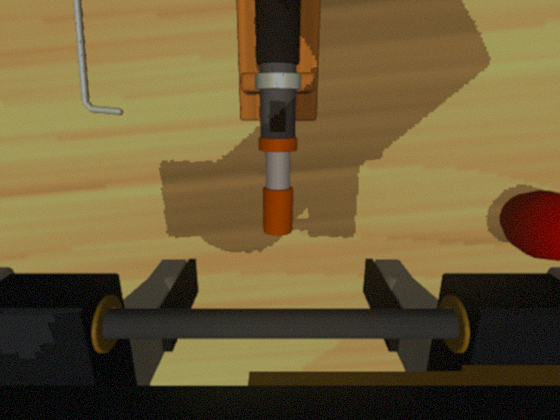

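The wrist view shows the foot at (277,211), centred between the open jaws, and the tube runs straight up the image. Wrist-derived position is (0.550, 0.152) with yaw −5°, within 2–3 mm of the other views.

```bash
python3 - <<'E'
from h import *
from rig import bot
bot.camera('wrist')
s=bot.read_state(); print(s['t'],s['tool_pos'],s['orientation'],plan(s,[.549,.1535,.031],np.pi-.088))
E
```

```text
2.25 [0.5461616  0.15261492 0.16894358] [-3.13873692 -0.00391354  3.05208657] (array([-0.32877511,  0.15291454, 13.79279687]), array([-0.00285278, -0.00391569, -0.00150049]))
```

Request:
play_rows(
  travel=[
    [-0.1, 0, 1.5],
    [-0.15, 0, 4],
    [-0.15, 0, 6.5],
    [-0.15, 0, 9],
    [-0.15, 0, 11],
    [-0.15, 0, 12.5],
    [-0.15, 0, 13.5],
    [-0.15, 0, 14.0],
    [-0.15, 0, 14.0],
    [-0.15, 0, 14.0],
    [-0.15, 0, 14.0],
  ],
  delta_rot=[
    [0, 0, 0],
    [0, 0, 0],
    [0, 0, 0],
    [0, 0, 0],
    [0, 0, 0],
    [0, 0, 0],
    [0, 0, 0],
    [0, 0, 0],
    [0, 0, 0],
    [0, 0, 0],
    [0, 0, 0],
  ],
  hand=[8.7, 8.7, 8.7, 8.7, 8.7, 8.7, 8.7, 8.7, 8.7, 8.7, 8.7],
)

```text
t: 3.17
tool_pos: [0.5491, 0.1519, 0.0328]
orientation: [3.14, 0.002, 3.05]
contact_force: [-0.6, 0.1, 0.7]
width: 0.087
```

```bash
python3 - <<'E'
from h import *
from rig import bot
s=bot.read_state(); c=bot.camera('wrist'); print(s['t'],s['tool_pos'],s['orientation'],s['contact_force'])
cv2.imwrite('pics/w2.png',c['image'][:,:,::-1])
E
```

```text
3.1667 [0.54913459 0.15185748 0.03275864] [3.14049520e+00 1.55165226e-03 3.05045230e+00] [-0.62453442  0.14805764  0.71284913]
```

View pics/w2.png

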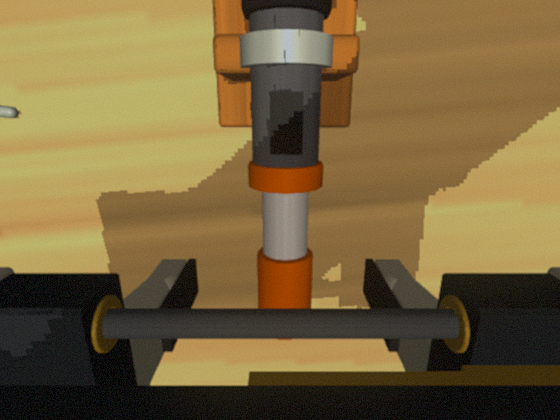

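The foot at (285,300) sits between the open jaws, so I'll close on it.

Request:
play_rows(
  travel=[
    [0, 0, 0],
    [0, 0, 0],
    [0, 0, 0],
    [0, 0, 0],
    [0, 0, 0],
    [0, 0, 0],
    [0, 0, 0],
    [0, 0, 0],
    [0, 0, 0],
    [0, 0, 0],
  ],
  delta_rot=[
    [0, 0, 0],
    [0, 0, 0],
    [0, 0, 0],
    [0, 0, 0],
    [0, 0, 0],
    [0, 0, 0],
    [0, 0, 0],
    [0, 0, 0],
    [0, 0, 0],
    [0, 0, 0],
  ],
  hand=[6, 4, 2, 2, 2, 2, 2, 2, 2, 2],
  grip_force=30,
)

```text
t: 4.05
tool_pos: [0.5492, 0.1532, 0.0317]
orientation: [3.139, 0.002, 3.05]
contact_force: [-3.0, 20.1, -5.3]
width: 0.0262
```

Request:
play_rows(
  travel=[
    [0, 0.1, 0],
    [-0.3, 0.15, 0],
    [-0.8, 0.15, 0],
    [-1.3, 0.15, 0],
    [-1.9, 0.15, 0],
    [-2.5, 0.15, 0],
    [-3.1, 0.15, 0],
    [-3.7, 0.15, 0],
    [-4.3, 0.15, 0],
    [-4.7, 0.15, 0],
    [-5.0, 0.15, 0],
    [-5.0, 0.15, 0],
  ],
  delta_rot=[
    [0, 0, 0],
    [0, 0, 0],
    [0, 0, 0],
    [0, 0, 0],
    [0, 0, 0],
    [0, 0, 0],
    [0, 0, 0],
    [0, 0, 0],
    [0, 0, 0],
    [0, 0, 0],
    [0, 0, 0],
    [0, 0, 0],
  ],
  hand=[2, 2, 2, 2, 2, 2, 2, 2, 2, 2, 2, 2],
)

```text
t: 5.05
tool_pos: [0.5984, 0.1492, 0.0316]
orientation: [3.141, -0.0, 3.051]
contact_force: [-2.0, 3.8, 0.5]
width: 0.0253
```

```bash
python3 - <<'E'
from h import *
from rig import bot
s=bot.read_state(); c=bot.camera('wrist'); print(s['t'],s['tool_pos'],s['orientation'],s['contact_force'],s['moment'],s['width'])
cv2.imwrite('pics/w3.png',c['image'][:,:,::-1])
E
```

```text
5.05 [0.5984262  0.1491773  0.03156007] [ 3.14104465e+00 -4.03662469e-04  3.05056893e+00] [-1.99688555  3.81061782  0.45698592] [1.34927072 0.72680057 0.12006492] 0.02526599937427602
```

View pics/w3.png

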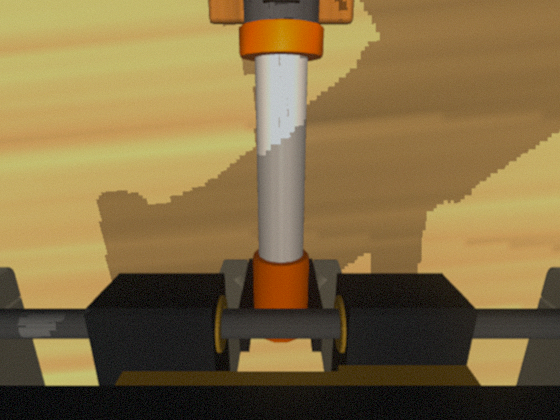

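The leg slides freely with the foot held in the jaws at (280,295). The rest of the pull goes slower, with a force check for the end stop.

Request:
play_rows(
  travel=[
    [-0.4, 0, 0],
    [-0.9, 0, 0],
    [-1.4, 0, 0],
    [-1.9, 0, 0],
    [-2.3, 0, 0],
    [-2.6, 0, 0],
    [-2.9, 0, 0],
    [-3.1, 0, 0],
    [-3.3, 0, 0],
    [-3.5, 0, 0],
  ],
  delta_rot=[
    [0, 0, 0],
    [0, 0, 0],
    [0, 0, 0],
    [0, 0, 0],
    [0, 0, 0],
    [0, 0, 0],
    [0, 0, 0],
    [0, 0, 0],
    [0, 0, 0],
    [0, 0, 0],
  ],
  hand=[2, 2, 2, 2, 2, 2, 2, 2, 2, 2],
)

```text
t: 5.93
tool_pos: [0.6323, 0.1459, 0.0314]
orientation: [3.141, -0.002, 3.05]
contact_force: [-12.3, 9.2, 9.7]
width: 0.025
```

```bash
python3 - <<'E'
from h import *
from rig import bot
s=bot.read_state(); c=bot.camera('top'); print(s['t'],s['tool_pos'],s['contact_force'],s['width'])
im=c['image'][120:270,130:240,::-1]
cv2.imwrite('pics/t3.png',cv2.resize(im,None,fx=4,fy=4,interpolation=cv2.INTER_CUBIC))
im=bot.camera('scene')['image'][100:250,270:420,::-1]
cv2.imwrite('pics/s3.png',cv2.resize(im,None,fx=4,fy=4,interpolation=cv2.INTER_CUBIC))
E
```

```text
5.9333 [0.63231166 0.14592204 0.03140848] [-12.31890765   9.22463416   9.69319814] 0.024962414105761627
```

View pics/t3.png

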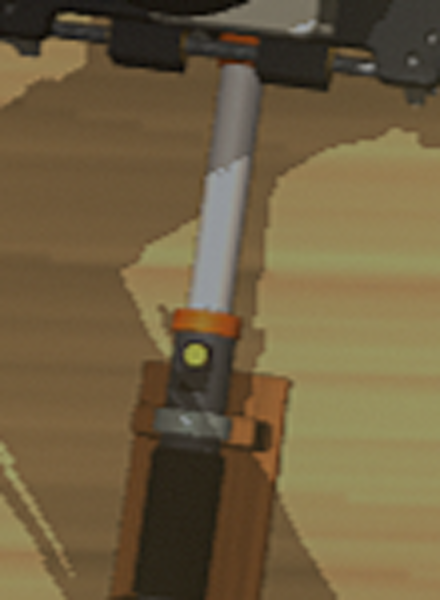

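View pics/s3.png

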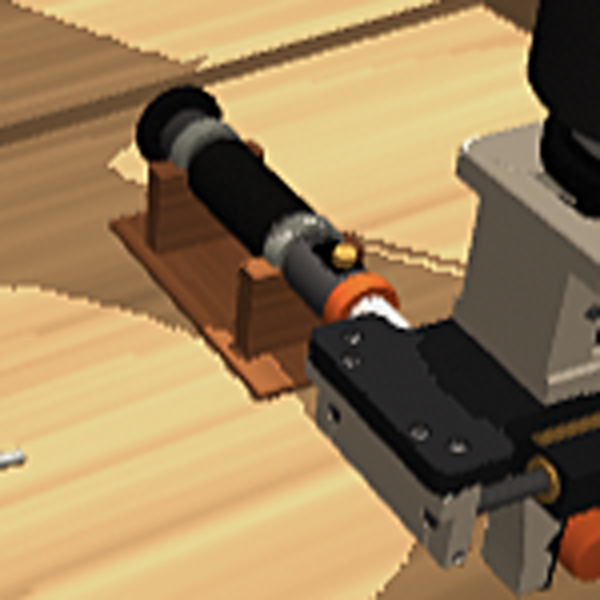

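The brass button stands out of the slot, at (195,354) in the top crop and (345,253) in the scene crop. The force rise suggests the end stop is close, so I'll release and rise.

Request:
play_rows(
  travel=[
    [0, 0, 0],
    [0, 0, 0],
    [0, 0, 0],
    [0, 0, 0],
    [0, 0, 0],
    [0, 0, 0],
    [0, 0, -1.0],
    [0, 0, -3],
    [0, 0, -6],
    [0, 0, -9],
    [0, 0, -12],
    [0, 0, -14],
  ],
  delta_rot=[
    [0, 0, 0],
    [0, 0, 0],
    [0, 0, 0],
    [0, 0, 0],
    [0, 0, 0],
    [0, 0, 0],
    [0, 0, 0],
    [0, 0, 0],
    [0, 0, 0],
    [0, 0, 0],
    [0, 0, 0],
    [0, 0, 0],
  ],
  hand=[5, 8, 8, 8, 8, 8, 8, 8, 8, 8, 8, 8],
)

```text
t: 7.03
tool_pos: [0.6342, 0.1454, 0.1759]
orientation: [3.14, 0.004, 3.051]
contact_force: [0.9, -0.1, 0.2]
width: 0.0801
```

Request:
play_rows(
  travel=[
    [0, 0, 0],
    [0, 0, 0],
    [0, 0, 0],
    [0, 0, 0],
  ],
  delta_rot=[
    [0, 0, 0],
    [0, 0, 0],
    [0, 0, 0],
    [0, 0, 0],
  ],
  hand=[8, 8, 8, 8],
)

```text
t: 7.37
tool_pos: [0.6325, 0.145, 0.1706]
orientation: [-3.141, -0.002, 3.05]
contact_force: [-0.1, 0.2, -0.6]
width: 0.0801
```

```bash
python3 - <<'E'
from h import *
from rig import bot
s=bot.read_state(); print(s['t'],s['tool_pos'],s['contact_force'],s['width'],abs(s['qd']).max() if hasattr(s['qd'],'max') else s['qd'])
R={}
for n in('top','scene'):
    c=bot.camera(n);K,V=np.array(c['camera_matrix']),np.array(c['view'])
    cv2.imwrite(f'pics/{n}4.png',c['image'][:,:,::-1])
    for nm,(a,b,st) in dict(orange=(5,16,170),blue=(105,125,150),brass=(20,32,120)).items():
        for A,cc,bb,m in blobs(c['image'],a,b,st,60,10):
            p=onz(K,V,cc,.07 if nm=='brass' else .05)
            if .47<p[0]<.67 and .1<abs(p[1])<.2: print(n,nm,A,cc.round(1),p.round(4))
E
```

```text
7.3667 [0.63250808 0.1450323  0.17061736] [-0.08254678  0.22729989 -0.62644915] 0.08011447813022644 0.010357114236599472
top orange 279 [192.  125.7] [0.6322 0.1468 0.05  ]
top orange 28 [175.7 199.7] [0.4935 0.17   0.05  ]
top orange 37 [185.9 201.1] [0.4915 0.1514 0.05  ]
top orange 14 [344.7 216.7] [ 0.4722 -0.1391  0.05  ]
top blue 214 [361.5 173.1] [ 0.554  -0.1692  0.05  ]
top blue 64 [363.8 201.9] [ 0.5006 -0.1739  0.05  ]
top brass 31 [178.6 208.5] [0.4755 0.1607 0.07  ]
scene orange 549 [412.2 229.8] [0.6315 0.1458 0.05  ]
scene blue 194 [164.4 249. ] [ 0.4934 -0.175   0.05  ]
scene blue 609 [183.5 276.5] [ 0.5533 -0.1687  0.05  ]
```

View pics/scene4.png

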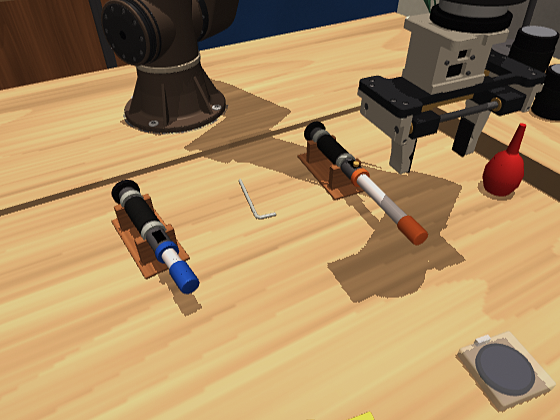

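The leg is out to about (412,230) and the button shows at about (356,163). I'll check the button's height.

```bash
python3 - <<'E'
from h import *
from rig import bot
s=bot.read_state();print(s['contact_force'])
d=np.load('top0.npz');e=np.load('scene0.npz')
im=cv2.imread('pics/scene4.png')[:,:,::-1].copy()
cv2.imwrite('pics/s5.png',cv2.resize(im[140:190,330:390,::-1],None,fx=10,fy=10,interpolation=cv2.INTER_NEAREST))
for A,cc,bb,m in blobs(im[140:190,330:390].copy(),15,32,170,90,4):
    p=cc+[330,140]; print(A,p,tri(ray(d['camera_matrix'],d['view'],(178.6,208.5)),ray(e['camera_matrix'],e['view'],p)))
E
```

```text
[-0.63862424  0.42850785 -0.529344  ]
6 [355.83333333 165.33333333] (array([0.47619069, 0.1616623 , 0.06301005]), np.float64(0.0003203907290668683))
```

View pics/s5.png

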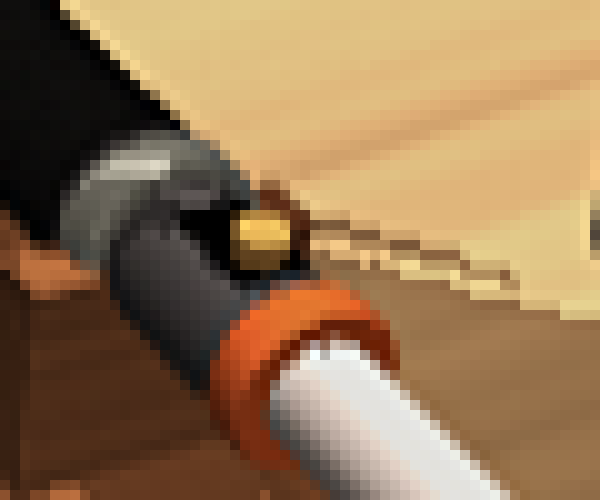

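```bash
python3 - <<'E'
from h import *
d=np.load('top0.npz');e=np.load('scene0.npz')
for p in [(355.7,162),(355.7,162.5)]: print(tri(ray(d['camera_matrix'],d['view'],(178.6,208.5)),ray(e['camera_matrix'],e['view'],p)))
E
```

```text
(array([0.47563356, 0.16070526, 0.06965972]), np.float64(2.5965698363307467e-05))
(array([0.47570742, 0.16083407, 0.068669  ]), np.float64(5.810614647597535e-05))
```

The button top is at z≈0.069–0.070. That's 5–6 mm above the tube top at 0.064, against 6 mm when fully out. The arm is clear and still.

```bash
python3 -c "
from rig import bot
print(bot.finish_job())"
```

```text
the job is handed in; nothing more can be done
None
```

I pinched the orange foot from above, pulled the leg about 84 mm straight out along its tube, released it and lifted clear. Then I handed the job in at about 7.5 s.

- **Lock button:** It is visible in its slot from the top and scene cameras. Its top measures about 0.069–0.070 m high, or 5–6 mm above the tube, against 6 mm when fully out. I picked that pixel by eye, because the colour mask caught only the button's side and gave 0.063 m. The button being out implies the leg is past 90 mm. I did not measure the leg's travel directly, because its starting position was unknown.
- **Blue foot:** It stayed within about 2.5 mm of its first measured position, which is camera noise.
- **Robot:** The gripper was about 17 cm up, touching nothing, and the force reading was near zero. The highest reading I saw after a move was about 21 N, while closing slightly off-centre on the foot.
- **Disagreement:** The wrist camera put the foot about 2–3 mm from where the fixed cameras did, and the grasp tolerated that.

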